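# Close the stirrer bearing and bring the circlip to its groove

### The arm

A 7-joint arm with a two-finger parallel gripper is mounted at the origin on the work surface. World frame = base frame: x ahead of the robot, y to its left, z up, the work surface at z = 0. Lengths are in m, angles in rad, forces in N, time in s.
With the tool pointing down it reaches from about 0.4 to 0.875 m from the base axis. Payload 19.3 kg.
Tool frame: the origin (TCP) lies at the very end of the fingers, on their centre line; the grasp point (between the pads) lies 19 mm behind it; z points along the fingers, y is the direction in which the jaws open and shut (so a half turn about z gives the same grasp; the last joint's range is limited). The gripper opens to 85 mm and grips with 20 to 120 N. Pads are 22 mm wide; open, the fingers measure 114 mm over their backs; the gripper's body (76 mm by 85 mm) begins 54 mm behind the grasp point. The pads swing forward as they close: fully open they stand 13 mm farther back than shut.
Start: joints at [-1.288, 0.521, -0.036, 1.599, 0.021, 1.021, -0.113], TCP at [0.216, 0.586, 0.231] pointing down, gripper open.
Joint ranges: [-2.91, 2.91], [-0.3, 2.13], [-1.5, 1.42], [0.17, 2.43], [-1.26, 4.41], [0.16, 1.93], [-2.52, 2.52]. Speed limits (rad/s): [1.89, 1.89, 2.39, 2.39, 3.01, 3.01, 3.01].

### API

Orientations are given as [roll, pitch, yaw] about the fixed x, y, z axes, in that order (R = Rz(yaw) Ry(pitch) Rx(roll)).
In Python, from workcell import bot gives the robot as it stands.
- The arm moves only by the tool carry_out, never from a script. Its argument "targets" is a list of rows, each a list of 7 numbers: the shift along the tool's x, y, z in mm, then the turn, a rotation vector about the tool's x, y, z in units of 6 degrees (1.0 is 6 degrees), then the closure in counts, from 0 (fully open) to 255 (shut). A call has 1 to 5 rows; each row shifts and turns the commanded pose from where the row before left it, along the tool's axes as they then stand; what a row does not reach is not made up. A row lasts 1/12 s, in which the tool goes at most 41.7 mm and 7.16 degrees, less where a joint would pass 70% of its speed; a pose out of reach is approached as far as the arm can. A call is refused whole if a number of a shift passes 41.7 or a number of a turn 1, either way. A call with a gripper value outside its range is refused whole. The fingers move at their own pace and stop on an object; "force" is the grip in N (left out, the last holds). Time passes only in rows, so rows that do not move let the fingers close. It gives the time, the measured TCP pose, the force and the opening at its end, in the units of the state.
- bot.observe(): the state, without advancing time (a new reading comes with each control period).
- bot.grab_frame(name): name is "side" or "top" or "wrist"; returns a dict with "color" (420x560x3 uint8, red, green, blue), "z_map" (420x560 float32, m along the optical axis (not along the pixel's ray), 0 where there is no reading), "K" (3x3 intrinsics, pixels), "k1" (the pictures are not rectified: a ray, as slopes to the right and down, at radius r is drawn at 1 + k1 r^2 times it, then the intrinsics apply), "cam_to_world" (4x4, takes a point from camera to world coordinates); the wrist camera has in their place "T_tool_cam" (4x4, takes a point from camera to tool coordinates, whose origin is the TCP and whose axes are the flange's). Camera axes: x right, y down, z forward; pixel columns grow to the right and rows downward; lengths in m; the calibration is good to about 2 mm. A picture is of the moment at which its call begins: read the wrist's pose just before it.
- bot.job_done(): hands the job in, once; it reports no verdict.
The state is a dict: "clock": time; "qpos": joint angles; "qd": joint speeds; "joint_efforts": joint torques, N m; "position": TCP position; "tool_rot": TCP orientation; "force": force on the tool from outside, world axes, zero at the start; "moment": the same for the moment, N m; "grip_width": finger opening in m.
Only numpy, scipy, OpenCV 4.12 (cv2) and the standard library are available. Lean on these libraries where they do the work, as an engineer would, in place of code of your own. Each camera call takes 0.05 s, during which the arm holds its last target. There are 200 camera calls.

### The job

The new bearing of the cooling tray's stirrer drive is in its housing: close it by putting the loose aluminium cover, flange down, over the stub shaft so that it sits flat on the housing, and let go of it. Then pick up the circlip pliers by their handles, squeeze them so that the circlip on their tips is fully spread, and lower it over the end of the shaft until it lies level on top of the cover's collar, in line with the groove. Finish there still holding the pliers squeezed, with the circlip spread around the shaft and not snapped in; leave everything else on the bench where it is.

Things in the scene. Friction and masses are not known exactly. Their poses are not given: they have to be found in the camera images.
- housing: Stirrer drive, fixed: round grey bearing housing, foot 128 mm across, 12 mm tall, body 100 mm across, flat top 45 mm above the bench. At its centre stands a steel stub shaft, 36 mm in diameter, to 92 mm above the bench (last 5 mm tapered to 27 mm). A small motor, top 40 mm high, reaches 110 mm out along its own +x. Origin: shaft axis at bench height; z up.
- groove (a point): Middle of the circlip groove, on the shaft axis, 77.75 mm above the bench. The groove runs round the shaft from 75 to 80.5 mm above the bench (32.6 mm in diameter): its lower edge is level with the top of the seated cover's collar.
- shaft_top (a point): Centre of the shaft's upper end, 92 mm above the bench.
- cover: Loose aluminium bearing cover, about 0.2 kg, lying flange down: flange 84 mm across, 6 mm thick; on it a round collar 54 mm across, from 6 to 30 mm above the underside; bore 40 mm right through. Origin: centre of its underside; z up, along the bore. Seated, its underside is 45 mm and the collar's top 75 mm above the bench.
- stand: The pliers' fixed grey stand. Base plate 40 mm wide, 8 mm thick, from x -115 to +23 mm; a post 24 by 26 mm under the pliers' pivot and a crossbar 86 mm wide at x -105 mm (12 mm thick), both 45 mm tall; between them the handles hang free. Origin: centre of the front post, at bench height; x is the way the pliers point.
- pliers: Bent-nose circlip pliers, 0.22 kg, lying level on the stand, the circlip already on their tips. Origin: on the pivot axis, level with the handles' underside (45 mm above the bench at first); z up, x from handles to tips. The nose reaches 45 mm forward, then the tips bend straight down to 30 mm below the origin and carry the circlip.
- grip (a point): Where to grip the pliers: midway between the handles, 58 mm behind the pivot, 8 mm above the pliers' origin. Handles: 25 to 115 mm behind the pivot, each 9 mm thick, 16 mm tall (0 to 16 mm above the origin), closing along the pliers' y; over their outer faces here about 58 mm slack, 32 mm and parallel when fully squeezed.
- ring_center (a point): Centre of the bore of the fully spread circlip, mid-thickness: 47.9 mm ahead of the pivot, 28.75 mm below the pliers' origin; rides with the pliers; bring it onto the shaft axis. The circlip is dark steel, level, 2.5 mm thick, 4 mm wide, bore 33 mm slack, gap towards the pivot; spread it clears the shaft by about 2 mm all round and can go on from any side.
- jaw_left (a joint): How far the pliers are squeezed: turn of each handle, 0 slack (as on the stand), 0.23 rad fully squeezed against a stop that bears any grip, circlip fully spread. A spring needs about 3 N at first and 9 N at the end. Below about 0.2 the circlip does not clear the shaft.
- wrench: Bystander, to be left alone: a steel open-ended wrench.
- spacer: Bystander, to be left alone: a plain low steel spacer ring, 44 mm across, 10 mm tall, hole 24 mm.
- bolt: Bystander, to be left alone: a dark flat-headed bolt standing on its head, 28 mm across, 34 mm tall.
- grease_jar: Bystander, to be left alone: a grey jar, 56 mm across, 55 mm tall.
- trier: Bystander, to be left alone: a bean trier (sampling scoop) with a wooden handle, about 200 mm long.
Not all that is in view belongs to the job. Of the things like the cover, leave any that is orange or pink; of the rest the larger one is meant.

How it is judged:
By the outcome, as a careful person would: the job done as asked, in the order asked, and still so for the second after the job is handed in, while the arm keeps its last pose, push and grip.
It also fails if it takes over 72 s, if anything falls off the work surface, if the arm or the gripper's body presses on something with over 40 N, if the wrist force passes 120 N, or if a joint passes its speed limit or range.

## Working session

There is one attempt and no reset: what is moved stays moved. The work goes in short steps, Python scripts to look and compute and a tool call to move; the robot and the scene stay as the last step left them, time stands still between calls to the robot, and variables do not carry over. Pictures are saved under pics/ and viewed, about 8 in all and at most 12, crops included, and the job is handed in when it is done.

Besides the shell and the picture viewer there is one more tool, called after "Request:" by a JSON object that holds its "api" and its "payload". carry_out: Moves the arm, as the interface text tells. Its arguments: {"type":"object","properties":{"targets":{"type":"array","items":{"type":"array","items":{"type":"number"}}},"force":{"type":"number"}},"required":["targets"]}

```bash
ls; mkdir -p pics
cat > h.py <<'E'
import numpy as np, cv2
from workcell import bot
from scipy.spatial.transform import Rotation as R
def tool_T(s):
    T=np.eye(4); T[:3,:3]=R.from_euler('xyz',s['tool_rot']).as_matrix(); T[:3,3]=s['position']; return T
def grab(name):
    s=bot.observe(); f=bot.grab_frame(name)
    f['T']=f['cam_to_world'] if name!='wrist' else tool_T(s)@f['T_tool_cam']
    return f
def rays(f,uv):
    uv=np.asarray(uv,float).reshape(-1,1,2)
    n=cv2.undistortPoints(uv,f['K'],np.array([f['k1'],0,0,0.]))[:,0]
    d=np.c_[n,np.ones(len(n))]@f['T'][:3,:3].T
    return f['T'][:3,3],d
def onplane(f,uv,z):
    o,d=rays(f,uv); return o+d*((z-o[2])/d[:,2])[:,None]
def proj(f,P):
    P=np.asarray(P,float).reshape(-1,3); Ti=np.linalg.inv(f['T']); c=P@Ti[:3,:3].T+Ti[:3,3]
    return cv2.projectPoints(c,np.zeros(3),np.zeros(3),f['K'],np.array([f['k1'],0,0,0.]))[0][:,0]
def cloud(f):
    h,w=f['z_map'].shape; v,u=np.mgrid[:h,:w]
    n=cv2.undistortPoints(np.stack([u,v],-1).reshape(-1,1,2).astype(float),f['K'],np.array([f['k1'],0,0,0.]))[:,0]
    c=np.c_[n,np.ones(len(n))]*f['z_map'].reshape(-1,1)
    P=c@f['T'][:3,:3].T+f['T'][:3,3]; P[f['z_map'].ravel()==0]=np.nan
    return P.reshape(h,w,3)
def save(f,n): cv2.imwrite('pics/'+n,f['color'][...,::-1])
E
python3 - <<'E'
from h import *
print(bot.observe())
ims=[]
for n in('top','side'):
    f=grab(n); save(f,n+'0.png'); np.savez(n+'0.npz',**f); print(n,f['K'],f['k1'],f['T'].round(3))
    P=cloud(f); print(np.isfinite(P[...,2]).mean())
E
```

```text
pics
{'clock': 0.0, 'qpos': array([-1.2881977 ,  0.5220336 , -0.03635508,  1.59999257,  0.02119363,
        1.02107457, -0.11275661]), 'qd': array([ 0.00053824,  0.00037115, -0.00163245, -0.00086999, -0.00233692,
        0.00082409,  0.00042227]), 'joint_efforts': array([ 1.69675608e-03, -9.27095819e+01,  1.98134176e+00, -3.69933379e+01,
        1.80371047e-02,  8.13632912e-03, -3.77729089e-05]), 'position': array([0.21585727, 0.58619321, 0.23071873]), 'tool_rot': array([-3.14047073e+00,  5.97387902e-05,  2.78884787e+00]), 'force': array([-0.19037069, -0.52024182, -0.18658547]), 'moment': array([-0.00159697, -0.03887169, -0.00459696]), 'grip_width': 0.08553647649359282}
top [[384.53498277   0.         277.0483161 ]
 [  0.         384.53498277 206.61057884]
 [  0.           0.           1.        ]] 0.0034807185243378425 [[-0.022 -0.988  0.156  0.384]
 [-0.999  0.027  0.03  -0.072]
 [-0.034 -0.155 -0.987  1.009]
 [ 0.     0.     0.     1.   ]]
0.9960034013605442
side [[455.4422465    0.         279.66607042]
 [  0.         455.4422465  213.05736546]
 [  0.           0.           1.        ]] -0.03092184257457438 [[ 0.958 -0.203  0.203  0.334]
 [-0.287 -0.675  0.679 -0.663]
 [-0.001 -0.709 -0.705  0.707]
 [ 0.     0.     0.     1.   ]]
0.9960756802721088
```

View pics/top0.png

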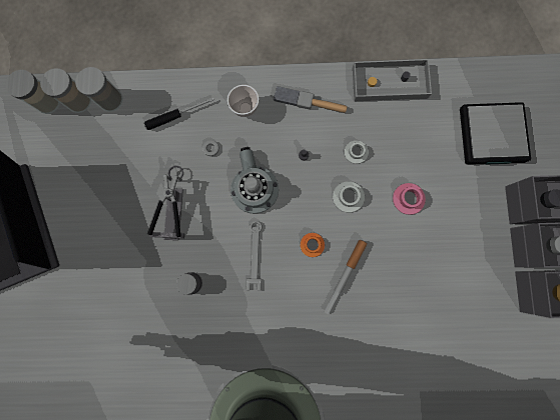

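View pics/side0.png

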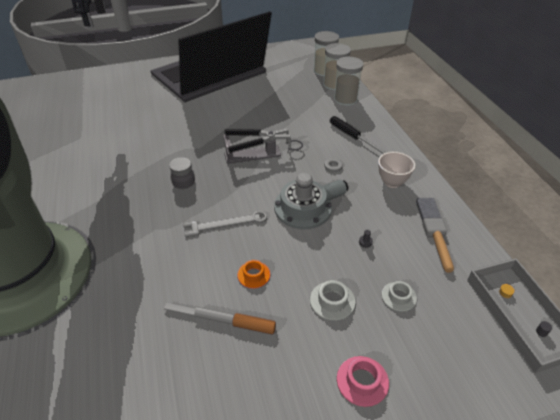

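Top view: cover (large pale, neither pink nor orange) at about (349,196), housing (253,187), pliers pivot about (170,193) with handles down to (155,233)/(178,235), ring (175,173). Side view: cover (333,299), housing (303,195), pliers (265,140).

Run:
```python
from h import *
def load(n): 
    z=np.load(n+'0.npz'); return {k:z[k] for k in z.files}
def circ(xy):
    A=np.c_[2*xy,np.ones(len(xy))]; s=np.linalg.lstsq(A,(xy**2).sum(1),rcond=None)[0]; return s[:2],np.sqrt(s[2]+s[:2]@s[:2])
for n,c,hs,pv in(('top',(349,196),(253,187),(170,193)),('side',(333,299),(303,195),(268,137))):
    f=load(n); f['k1']=float(f['k1']); P=cloud(f); g=f['color'].astype(int)
    print(n)
    def reg(c,r): return P[c[1]-r:c[1]+r,c[0]-r:c[0]+r].reshape(-1,3)
    Q=reg(c,30); Q=Q[np.isfinite(Q[:,2])]
    print(' cover z hist',np.histogram(Q[:,2],np.arange(-.01,.05,.004)))
    for lo,hi,m in((.024,.036,'collar top'),(.003,.010,'flange')):
        q=Q[(Q[:,2]>lo)&(Q[:,2]<hi)]; print('  ',m,len(q),q.mean(0).round(4),cv2.minEnclosingCircle(q[:,:2].astype(np.float32)), np.median(q[:,2]).round(4))
    Q=reg(hs,45); Q=Q[np.isfinite(Q[:,2])]
    print(' housing z hist',np.histogram(Q[:,2],np.arange(0,.11,.005))[0])
    q=Q[Q[:,2]>.087]; print('  shafttop',len(q),np.median(q,0).round(4),q.mean(0).round(4), q.min(0).round(3),q.max(0).round(3))
    q=Q[(Q[:,2]>.055)]; print('  shaft all',len(q),cv2.minEnclosingCircle(q[:,:2].astype(np.float32)))
    q=Q[(Q[:,2]>.042)&(Q[:,2]<.048)]; print('  top face',len(q),q.mean(0).round(4),cv2.minEnclosingCircle(q[:,:2].astype(np.float32)))
    Q=reg(pv,60); Q=Q[np.isfinite(Q[:,2])]
    print(' pliers z hist',np.histogram(Q[:,2],np.arange(0,.09,.005))[0])
    x,y,w,h=(120,145,100,110) if n=='top' else(205,105,120,70)
    cv2.imwrite(f'pics/z_{n}.png',np.vstack([cv2.resize(f['color'][y:y+h,x:x+w,::-1],None,fx=5 if n=='top' else 5,fy=5 if n=='top' else 5,interpolation=cv2.INTER_CUBIC)]))
```

```text
top
 cover z hist (array([   0,  192, 2013,  884,  270,   27,   12,   13,   14,   57,   88,
          9,    0,    0]), array([-0.01 , -0.006, -0.002,  0.002,  0.006,  0.01 ,  0.014,  0.018,
        0.022,  0.026,  0.03 ,  0.034,  0.038,  0.042,  0.046]))
   collar top 161 [ 0.5635 -0.2311  0.0304] ((0.5638126134872437, -0.23125366866588593), 0.027100136503577232) 0.0305
   flange 771 [ 0.5655 -0.2299  0.0054] ((0.5674207210540771, -0.23062583804130554), 0.1110738143324852) 0.0049
 housing z hist [3890  191  457  130   28   35   72  133  331  676   20    5    5    5
    8    6    7   40  117    8    0]
  shafttop 154 [0.5885 0.0158 0.092 ] [0.5891 0.0164 0.0918] [0.574 0.001 0.087] [0.607 0.033 0.096]
  shaft all 201 ((0.5897282361984253, 0.01698233000934124), 0.018451079726219177)
  top face 833 [0.5897 0.016  0.0456] ((0.614556074142456, 0.022745754569768906), 0.07553379982709885)
 pliers z hist [8823  520  197   67   16    8   12   16   62  138   77  210  283    4
    0    0    0]
side
 cover z hist (array([   0,  124, 2034,  481,  379,   62,   66,   63,   73,  181,  125,
         
[... 198 characters left out ...]
((0.564027726650238, -0.2312132716178894), 0.02770266681909561) 0.0295
   flange 724 [ 0.5587 -0.2408  0.006 ] ((0.5655601024627686, -0.22566191852092743), 0.07046517729759216) 0.0061
 housing z hist [1671  421  478  177  117  130  143  222  583  321   29   34   24   35
   39   18   30   72   87    0    0]
  shafttop 143 [0.5896 0.0119 0.0906] [0.5891 0.0127 0.0904] [ 0.574 -0.004  0.087] [0.606 0.03  0.094]
  shaft all 339 ((0.5895345211029053, 0.014220897108316422), 0.01840197667479515)
  top face 845 [0.5867 0.0064 0.0446] ((0.5900388360023499, 0.01545136608183384), 0.051136959344148636)
 pliers z hist [5124  512  129  189   54   61   58   76  332  311  222  316  176   35
   39   18   30]
```

View pics/z_top.png

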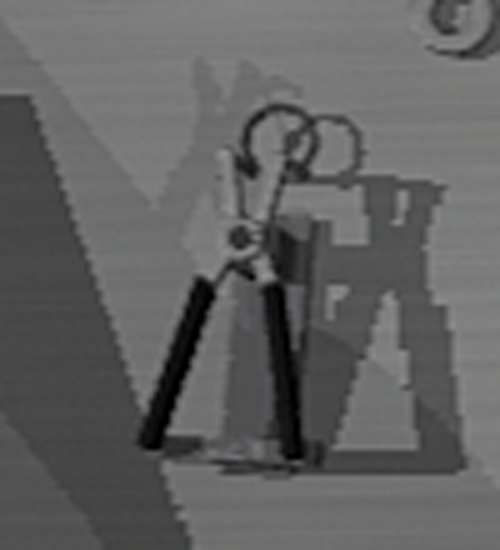

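Crop (5x, offset 120,145): pivot at (240,238) → (168,193) in the picture, handles end at (150,445) and (290,455), ring centred (282,145). The pliers point almost along world +x.

```bash
cat >> h.py <<'E'
def plan(target,yaw,n,s=None,closure=0):
    """rows from the present pose: turn and shift evenly, tool axes re-read each row"""
    s=s or bot.observe(); p=np.array(s['position']); y0=s['tool_rot'][2]; dy=(yaw-y0+np.pi)%(2*np.pi)-np.pi
    for i in range(n):
        y=y0+dy*i/n; M=R.from_euler('xyz',[np.pi,0,y]).as_matrix()
        sh=M.T@((np.array(target)-p)/n)*1000
        print(np.r_[sh.round(1),0,0,round(-np.degrees(dy)/n/6,3),closure].tolist())
E
python3 - <<'E'
from h import *
print(bot.grab_frame('wrist')['T_tool_cam'].round(3))
for n,box in(('top',(140,190,190,245)),('side',(215,120,280,165))):
    z=np.load(n+'0.npz'); f={k:z[k] for k in z.files}; f['k1']=float(f['k1']); P=cloud(f)
    m=(f['color'].max(2)<32); b=np.zeros_like(m); b[box[1]:box[3],box[0]:box[2]]=1
    m&=b&(P[...,2]>.05)
    k,lab,st,_=cv2.connectedComponentsWithStats(m.astype(np.uint8))
    for i in range(1,k):
        if st[i,4]<25: continue
        Q=P[lab==i]; q=Q[Q[:,2]>.055][:,:2].astype(np.float32)
        vx,vy,x,y=cv2.fitLine(q,cv2.DIST_HUBER,0,.001,.001).ravel()
        if vx<0: vx,vy=-vx,-vy
        t=(q-[x,y])@[vx,vy]
        print(n,st[i],'z',np.median(Q[:,2]).round(4),'c',x.round(4),y.round(4),'ang',np.degrees(np.arctan2(vy,vx)).round(1),'ends',(np.array([[x,y]])+np.outer([t.min(),t.max()],[vx,vy])).round(4).tolist())
    m=(P[...,2]>.045)&(P[...,2]<.07)&(f['color'].max(2)>60); 
plan([0.43,0.19,0.24],3.05,12)
E
```

```text
[[-0.    -0.956 -0.294  0.074]
 [ 1.    -0.    -0.001  0.   ]
 [ 0.001 -0.294  0.956 -0.143]
 [ 0.     0.     0.     1.   ]]
top [148 201  15  34 144] z 0.0611 c 0.5143 0.2638 ang -18.9 ends [[0.47269999980926514, 0.27799999713897705], [0.5547999739646912, 0.2498999983072281]]
top [173 202   8  35 142] z 0.061 c 0.5011 0.2085 ang 7.3 ends [[0.4652999937534332, 0.20389999449253082], [0.5519999861717224, 0.2150000035762787]]
side [226 131  33   4 119] z 0.056 c 0.5105 0.2621 ang -18.8 ends [[0.47620001435279846, 0.27379998564720154], [0.5512999892234802, 0.24819999933242798]]
side [229 140  34  12 113] z 0.0562 c 0.5161 0.2069 ang 8.2 ends [[0.46799999475479126, 0.20000000298023224], [0.5516999959945679, 0.21209999918937683]]
[-28.2, -24.8, -0.8, 0.0, 0.0, -0.208, 0.0]
[-27.6, -25.4, -0.8, 0.0, 0.0, -0.208, 0.0]
[-27.0, -26.0, -0.8, 0.0, 0.0, -0.208, 0.0]
[-26.5, -26.6, -0.8, 0.0, 0.0, -0.208, 0.0]
[-25.9, -27.2, -0.8, 0.0, 0.0, -0.208, 0.0]
[-25.3, -27.7, -0.8, 0.0, 0.0, -0.208, 0.0]
[-24.7, -28.3, -0.8, 0.0, 0.0, -0.208, 0.0]
[-24.1, -28.8, -0.8, 0.0, 0.0, -0.208, 0.0]
[-23.4, -29.3, -0.8, 0.0, 0.0, -0.208, 0.0]
[-22.8, -29.8, -0.8, 0.0, 0.0, -0.208, 0.0]
[-22.1, -30.3, -0.8, 0.0, 0.0, -0.208, 0.0]
[-21.5, -30.8, -0.8, 0.0, 0.0, -0.208, 0.0]
```

Request:
{"api": "carry_out", "payload": {"targets": [[-28,-25,0,0,0,-0.21,0],[-28,-26,0,0,0,-0.21,0],[-28,-26,0,0,0,-0.21,0],[-28,-27,0,0,0,-0.21,0],[-28,-27,0,0,0,-0.21,0]], "force": 40}}

```text
clock: 0.57
position: [0.3099, 0.4174, 0.2312]
tool_rot: [-3.141, -0.0, 2.9]
force: [-0.1, 1.0, 0.2]
grip_width: 0.0856
```

Request:
{"api": "carry_out", "payload": {"targets": [[-27,-28,-2,0,0,-0.2,0],[-27,-28,-2,0,0,-0.2,0],[-27,-28,-2,0,0,-0.2,0],[-27,-29,-2,0,0,-0.2,0],[-27,-29,-2,0,0,-0.2,0]]}}

```text
clock: 0.98
position: [0.414, 0.2513, 0.2415]
tool_rot: [3.142, 0.0, 3.005]
force: [0.8, 0.4, 0.8]
grip_width: 0.0853
```

Request:
{"api": "carry_out", "payload": {"targets": [[-24,-30,-2,0,0,-0.2,0],[-24,-30,-2,0,0,-0.2,0],[0,0,0,0,0,0,0],[0,0,0,0,0,0,0],[0,0,0,0,0,0,0]]}}

```text
clock: 1.4
position: [0.4533, 0.1878, 0.2452]
tool_rot: [3.141, -0.0, 3.045]
force: [-0.3, 0.2, -0.5]
grip_width: 0.0856
```

Run:
```python
from h import *
f=grab('wrist'); save(f,'w1.png'); np.savez('w1.npz',**f); print(bot.observe()['position'],bot.observe()['tool_rot'],f['K'][0,0],f['k1'])
```

```text
[0.45301589 0.18833845 0.24515178] [ 3.14147098e+00 -4.62612389e-04  3.04622398e+00] 295.77640788605066 0.018357856793495147
```

View pics/w1.png

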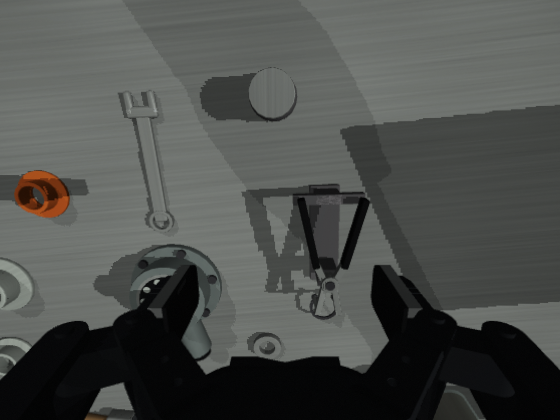

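Wrist view: handles from (300,198)/(365,200) to (322,265)/(347,268), pivot (330,285), housing half-hidden by the left finger at (180,280).

Run:
```python
from h import *
z=np.load('w1.npz'); f={k:z[k] for k in z.files}; f['k1']=float(f['k1']); P=cloud(f)
m=(f['color'].max(2)<32); b=np.zeros_like(m); b[185:278,285:372]=1; m&=b&(P[...,2]>.05)&(P[...,2]<.075)
k,lab,st,_=cv2.connectedComponentsWithStats(m.astype(np.uint8)); L=[]
for i in range(1,k):
    if st[i,4]<60: continue
    uv=np.argwhere(lab==i)[:,::-1]; Q=P[lab==i]; Qp=onplane(f,uv,.061)
    t=Q[Q[:,2]>.057]
    print(st[i],'z med',np.median(Q[:,2]).round(4))
    for nm,q in(('depth',t),('plane',Qp)):
        vx,vy,x,y=cv2.fitLine(q[:,:2].astype(np.float32),cv2.DIST_HUBER,0,.001,.001).ravel()
        if vx<0: vx,vy=-vx,-vy
        s=(q[:,:2]-[x,y])@[vx,vy]
        print(nm,'c',x.round(4),y.round(4),'ang',np.degrees(np.arctan2(vy,vx)).round(2),'ends',(np.array([[x,y]])+np.outer([s.min(),s.max()],[vx,vy])).round(4).tolist(),'y at x=.52',(y+(.52-x)*vy/vx).round(4))
print('pivot px',onplane(f,[[330,285]],.061),P[285,330])
z=np.load('top0.npz'); g={k:z[k] for k in z.files}; g['k1']=float(g['k1']); print('top pivot',onplane(g,[[120+240/5-.4,145+238/5-.4]],.061))
```

```text
[297 198  23  72 536] z med 0.0615
depth c 0.508 0.2105 ang 7.71 ends [[0.4658, 0.2048], [0.5536, 0.2167]] y at x=.52 0.2122
plane c 0.5071 0.2104 ang 7.76 ends [[0.4634, 0.2045], [0.5539, 0.2168]] y at x=.52 0.2122
[331 198  39  79 711] z med 0.061
depth c 0.5129 0.2647 ang -18.74 ends [[0.4729, 0.2783], [0.556, 0.2501]] y at x=.52 0.2623
plane c 0.5136 0.2631 ang -19.58 ends [[0.4708, 0.2784], [0.5688, 0.2435]] y at x=.52 0.2609
pivot px [[0.57824842 0.23231184 0.061     ]] [0.57633512 0.23195126 0.06415172]
top pivot [[0.57749077 0.2331121  0.061     ]]
```

Run:
```python
from h import *
plan([0.425,0.015,0.25],3.045,5)
```

```text
[2.3, -35.0, -1.0, 0.0, 0.0, 0.002, 0.0]
[2.3, -35.0, -1.0, 0.0, 0.0, 0.002, 0.0]
[2.3, -35.0, -1.0, 0.0, 0.0, 0.002, 0.0]
[2.3, -35.0, -1.0, 0.0, 0.0, 0.002, 0.0]
[2.2, -35.0, -1.0, 0.0, 0.0, 0.002, 0.0]
```

Request:
{"api": "carry_out", "payload": {"targets": [[2.3,-35,-1,0,0,0,0],[2.3,-35,-1,0,0,0,0],[2.3,-35,-1,0,0,0,0],[2.3,-35,-1,0,0,0,0],[2.3,-35,-1,0,0,0,0]]}}

```text
clock: 1.87
position: [0.4245, 0.0143, 0.2504]
tool_rot: [3.141, 0.0, 3.048]
force: [1.4, -0.0, 0.4]
grip_width: 0.0854
```

Request:
{"api": "carry_out", "payload": {"targets": [[0,0,0,0,0,0,0],[0,0,0,0,0,0,0],[0,0,0,0,0,0,0]]}}

```text
clock: 2.12
position: [0.4253, 0.0156, 0.2503]
tool_rot: [3.141, 0.0, 3.047]
force: [-0.4, 0.9, 0.7]
grip_width: 0.085
```

Run:
```python
from h import *
f=grab('wrist'); save(f,'w2.png'); np.savez('w2.npz',**f); print(bot.observe()['position'],bot.observe()['tool_rot'])
P=cloud(f); Q=P.reshape(-1,3); Q=Q[np.isfinite(Q[:,2])&(np.hypot(Q[:,0]-.589,Q[:,1]-.015)<.06)]
q=Q[(Q[:,2]>.088)&(Q[:,2]<.097)]; print('top',len(q),np.median(q,0),q.mean(0),cv2.minEnclosingCircle(q[:,:2].astype(np.float32)))
q=Q[(Q[:,2]>.05)&(Q[:,2]<.097)]; print('all',len(q),cv2.minEnclosingCircle(q[:,:2].astype(np.float32)))
q=Q[(Q[:,2]>.042)&(Q[:,2]<.048)];print('face',len(q),cv2.minEnclosingCircle(q[:,:2].astype(np.float32)),np.median(q[:,2]))
```

```text
[0.42532772 0.01590019 0.25026151] [ 3.14131066e+00 -2.08565443e-05  3.04758508e+00]
top 534 [0.58683786 0.01681034 0.09222879] [0.58736281 0.01685415 0.09171936] ((0.5893865823745728, 0.016889743506908417), 0.017986683174967766)
all 1053 ((0.5898091197013855, 0.016517281532287598), 0.018470214679837227)
face 2623 ((0.590619683265686, 0.01674843393266201), 0.05023818463087082) 0.045978528226386484
```

View pics/w2.png

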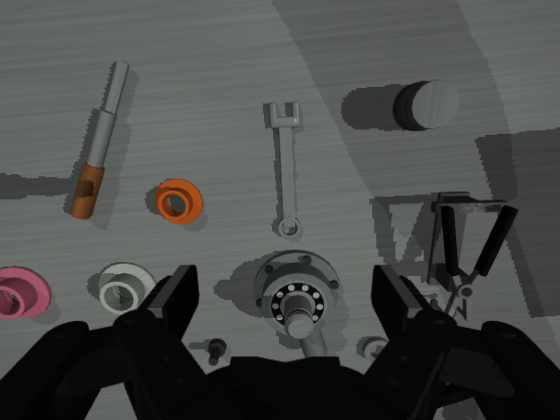

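Wrist view 2: shaft top (300,322) between the fingers, motor heading down-right, cover at (125,287), pink cover (20,290). Shaft axis agrees over the views at (0.5897, 0.0163) within 2 mm.

Request:
{"api": "carry_out", "payload": {"targets": [[20,-40,4,0,0,0,0],[0,-41,4,0,0,0,0],[-4,-41,4,0,0,0,0],[-4,-41,4,0,0,0,0],[-4,-41,4,0,0,0,0]]}}

```text
clock: 2.58
position: [0.3997, -0.1857, 0.2305]
tool_rot: [3.142, 0.001, 3.049]
force: [1.4, 0.4, 0.5]
grip_width: 0.0855
```

Request:
{"api": "carry_out", "payload": {"targets": [[-20,-41,0,0,0,0,0],[0,0,0,0,0,0,0],[0,0,0,0,0,0,0],[0,0,0,0,0,0,0]]}}

```text
clock: 2.92
position: [0.4143, -0.2229, 0.2301]
tool_rot: [3.141, -0.001, 3.047]
force: [0.3, 0.2, -0.5]
grip_width: 0.0853
```

Run:
```python
from h import *
f=grab('wrist'); save(f,'w3.png'); print(bot.observe()['position'],bot.observe()['tool_rot'])
P=cloud(f); Q=P.reshape(-1,3); Q=Q[np.isfinite(Q[:,2])&(np.hypot(Q[:,0]-.564,Q[:,1]+.231)<.05)]
q=Q[(Q[:,2]>.026)&(Q[:,2]<.036)]; print('collar',len(q),np.median(q,0),cv2.minEnclosingCircle(q[:,:2].astype(np.float32)))
q=Q[(Q[:,2]>.004)&(Q[:,2]<.04)]; print('all',len(q),cv2.minEnclosingCircle(q[:,:2].astype(np.float32)))
print(proj(f,[.564,-.231,.03]))
plan([.564,-.231,.08],3.045,8)
```

```text
[ 0.41428972 -0.22252278  0.23033629] [ 3.14104205e+00 -6.44410023e-04  3.04766021e+00]
collar 589 [ 0.56221019 -0.23170586  0.03030465] ((0.5637653470039368, -0.23143598437309265), 0.027008865028619766)
all 2174 ((0.5636692643165588, -0.2317933440208435), 0.042014140635728836)
[[289.35129813 298.53073424]]
[-18.7, 0.7, 18.8, 0.0, 0.0, 0.003, 0.0]
[-18.7, 0.7, 18.8, 0.0, 0.0, 0.003, 0.0]
[-18.7, 0.7, 18.8, 0.0, 0.0, 0.003, 0.0]
[-18.7, 0.7, 18.8, 0.0, 0.0, 0.003, 0.0]
[-18.7, 0.7, 18.8, 0.0, 0.0, 0.003, 0.0]
[-18.7, 0.7, 18.8, 0.0, 0.0, 0.003, 0.0]
[-18.7, 0.7, 18.8, 0.0, 0.0, 0.003, 0.0]
[-18.7, 0.7, 18.8, 0.0, 0.0, 0.003, 0.0]
```

Request:
{"api": "carry_out", "payload": {"targets": [[-29.6,1,25,0,0,0,0],[-30,1,25,0,0,0,0],[-30,1,30,0,0,0,0],[-30,1,30,0,0,0,0],[-30,2,30,0,0,0,0]]}}

```text
clock: 3.38
position: [0.5636, -0.2303, 0.0909]
tool_rot: [3.141, 0.0, 3.048]
force: [0.3, -0.7, 1.0]
grip_width: 0.0853
```

Request:
{"api": "carry_out", "payload": {"targets": [[0,0,30,0,0,0,0],[0,0,15,0,0,0,0],[0,0,15,0,0,0,0],[0,0,0,0,0,0,0],[0,0,0,0,0,0,0]]}}

```text
clock: 3.8
position: [0.5618, -0.2309, 0.0322]
tool_rot: [3.141, -0.001, 3.047]
force: [0.5, -0.4, 1.4]
grip_width: 0.0853
```

Run:
```python
from h import *
plan([.5637,-.2315,.010],3.045,2)
```

```text
[-1.0, -0.2, 11.1, 0.0, 0.0, 0.01, 0.0]
[-1.0, -0.2, 11.1, 0.0, 0.0, 0.01, 0.0]
```

Request:
{"api": "carry_out", "payload": {"targets": [[-1,0,11,0,0,0,0],[-1,0,11,0,0,0,0],[0,0,0,0,0,0,60],[0,0,0,0,0,0,80],[0,0,0,0,0,0,110]], "force": 40}}

```text
clock: 4.22
position: [0.5639, -0.2326, 0.0107]
tool_rot: [3.141, 0.0, 3.045]
force: [-9.3, 1.8, 27.4]
grip_width: 0.0526
```

Request:
{"api": "carry_out", "payload": {"targets": [[0,0,0,0,0,0,150],[0,0,0,0,0,0,150],[0,0,0,0,0,0,150],[0,0,0,0,0,0,150],[0,0,0,0,0,0,150]]}}

```text
clock: 4.63
position: [0.5639, -0.2326, 0.0109]
tool_rot: [3.141, 0.0, 3.045]
force: [-2.1, 0.9, 6.9]
grip_width: 0.0518
```

Request:
{"api": "carry_out", "payload": {"targets": [[0,0,-5,0,0,0,150],[0,0,-10,0,0,0,150],[0,0,-25,0,0,0,150],[0,0,-30,0,0,0,150],[0,0,-30,0,0,0,150]]}}

```text
clock: 5.05
position: [0.5634, -0.2328, 0.112]
tool_rot: [-3.142, -0.0, 3.045]
force: [0.3, -0.1, -1.8]
grip_width: 0.0525
```

Request:
{"api": "carry_out", "payload": {"targets": [[0,0,-20,0,0,0,150],[0,0,0,0,0,0,150],[0,0,0,0,0,0,150]]}}

```text
clock: 5.3
position: [0.5643, -0.2329, 0.1319]
tool_rot: [-3.141, 0.003, 3.045]
force: [-0.9, 0.1, -3.3]
grip_width: 0.0523
```

Run:
```python
from h import *
s=bot.observe(); print(s['position'],s['tool_rot'],s['force'],s['grip_width'])
w=grab('wrist'); sd=grab('side')
p=proj(sd,s['position'])[0].astype(int); print(p)
x0=max(0,p[0]-75); y0=max(0,p[1]-75)
a=cv2.resize(sd['color'][y0:y0+150,x0:x0+150],(420,420),interpolation=cv2.INTER_CUBIC)
b=w['color'][200:420,80:460]; b=cv2.resize(b,(380*420//220//2,210))
im=np.zeros((420,800,3),np.uint8); im[:,:420]=a; im[:210,420:420+b.shape[1]]=b
cv2.imwrite('pics/g1.png',im[...,::-1])
P=cloud(sd).reshape(-1,3); T=tool_T(s); q=(P-T[:3,3])@T[:3,:3]
m=(np.hypot(q[:,0],q[:,1])<.05)&(q[:,2]>-.03)&(q[:,2]<.03); print(np.histogram(q[m,2],np.arange(-.03,.031,.003)))
```

```text
[ 0.56434554 -0.23285021  0.13189827] [-3.14116462e+00  2.59944791e-03  3.04526114e+00] [-0.91157402  0.05828094 -3.28899126] 0.052340521472236806
[339 255]
(array([ 19,  26,  27,  39, 145,  54,  43,  46,  40,  37,  36, 171, 474,
        53,   3,   0,   0,   0,   0,   0]), array([-3.0000000e-02, -2.7000000e-02, -2.4000000e-02, -2.1000000e-02,
       -1.8000000e-02, -1.5000000e-02, -1.2000000e-02, -9.0000000e-03,
       -6.0000000e-03, -3.0000000e-03, -6.9388939e-18,  3.0000000e-03,
        6.0000000e-03,  9.0000000e-03,  1.2000000e-02,  1.5000000e-02,
        1.8000000e-02,  2.1000000e-02,  2.4000000e-02,  2.7000000e-02,
        3.0000000e-02]))
```

View pics/g1.png

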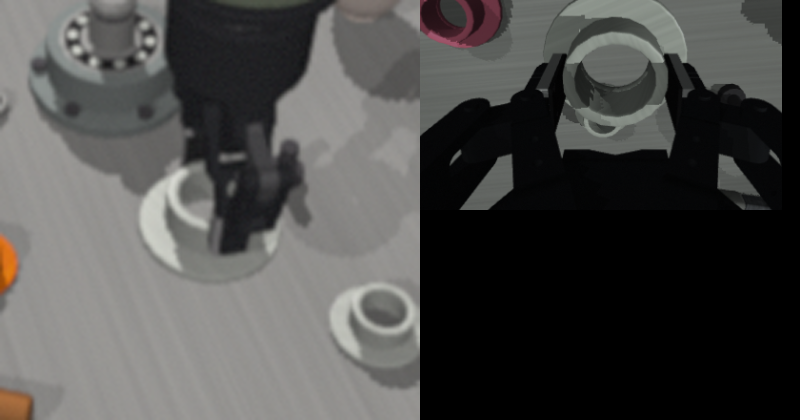

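Picture: cover is held level, flange about 4–6 mm below the finger tips. Now its centre in the tool frame.

```bash
cat > cov.py <<'E'
from h import *
def cover_tool(name):
    s=bot.observe(); f=grab(name); T=tool_T(s); P=cloud(f).reshape(-1,3); C=f['color'].reshape(-1,3).astype(int)
    q=(P-T[:3,3])@T[:3,:3]
    m=(np.hypot(q[:,0]-.0,q[:,1])<.065)&(C.min(1)>60)&np.isfinite(q[:,2])
    for lo,hi,nm in((-.024,-.012,'collar top'),(.002,.012,'flange')):
        k=m&(q[:,2]>lo)&(q[:,2]<hi); 
        if nm=='collar top': k&=np.hypot(q[:,0],q[:,1])<.045
        if k.sum()<20: print(name,nm,k.sum()); continue
        c=q[k]; A=np.c_[c[:,:2],np.ones(len(c))]; pl=np.linalg.lstsq(A,c[:,2],rcond=None)[0]
        print(name,nm,k.sum(),'z med',np.median(c[:,2]).round(4),'tilt deg',np.degrees(pl[:2]).round(1),cv2.minEnclosingCircle(c[:,:2].astype(np.float32)))
if __name__=='__main__':
    for n in('wrist','side','top'): cover_tool(n)
E
python3 cov.py
```

```text
wrist collar top 3993 z med -0.0194 tilt deg [0.3 0.4] ((0.0016664116410538554, 0.0033507156185805798), 0.030324656516313553)
wrist flange 5591 z med 0.0045 tilt deg [0.1 0.1] ((0.0001688480406301096, -0.0003115760046057403), 0.04199117422103882)
side collar top 224 z med -0.0176 tilt deg [-0.5 -0.9] ((0.0008528525941073895, -0.0031891819089651108), 0.03614411875605583)
side flange 698 z med 0.0056 tilt deg [0.6 0.4] ((0.0003083147166762501, -0.0012456246186047792), 0.042090773582458496)
top collar top 0
top flange 0
```

Run:
```python
from h import *
plan([.5896,.0169,.135],3.045,10)
```

```text
[-0.2, 25.1, -0.6, 0.0, 0.0, 0.0, 0.0]
[-0.2, 25.1, -0.6, 0.0, 0.0, 0.0, 0.0]
[-0.2, 25.1, -0.6, 0.0, 0.0, 0.0, 0.0]
[-0.2, 25.1, -0.6, 0.0, 0.0, 0.0, 0.0]
[-0.2, 25.1, -0.6, 0.0, 0.0, 0.0, 0.0]
[-0.2, 25.1, -0.6, 0.0, 0.0, 0.0, 0.0]
[-0.2, 25.1, -0.6, 0.0, 0.0, 0.0, 0.0]
[-0.2, 25.1, -0.6, 0.0, 0.0, 0.0, 0.0]
[-0.2, 25.1, -0.6, 0.0, 0.0, 0.0, 0.0]
[-0.2, 25.1, -0.6, 0.0, 0.0, 0.0, 0.0]
```

Request:
{"api": "carry_out", "payload": {"targets": [[0,20,-3,0,0,0,150],[0,25,0,0,0,0,150],[0,25,0,0,0,0,150],[0,25,0,0,0,0,150],[-1,30,0,0,0,0,150]]}}

```text
clock: 5.97
position: [0.5762, -0.1082, 0.1326]
tool_rot: [-3.141, -0.001, 3.044]
force: [1.3, 0.3, -3.1]
grip_width: 0.0519
```

Request:
{"api": "carry_out", "payload": {"targets": [[0,30,0,0,0,0,150],[0,30,0,0,0,0,150],[0,30,0,0,0,0,150],[-1,25,0,0,0,0,150],[0,11,0,0,0,0,150]]}}

```text
clock: 6.38
position: [0.5898, 0.0211, 0.1324]
tool_rot: [3.141, -0.001, 3.049]
force: [-0.1, -0.1, -2.3]
grip_width: 0.0522
```

Request:
{"api": "carry_out", "payload": {"targets": [[0,0,0,0,0,0,150],[0,0,0,0,0,0,150],[0,0,0,0,0,0,150]]}}

```text
clock: 6.63
position: [0.5896, 0.0155, 0.1329]
tool_rot: [-3.141, -0.001, 3.044]
force: [0.8, -0.3, -2.1]
grip_width: 0.0519
```

Run:
```python
from h import *
s=bot.observe(); T=tool_T(s); print(s['position'],s['tool_rot'],s['force'],s['grip_width'])
f=grab('wrist'); save(f,'w4.png'); P=cloud(f).reshape(-1,3); Q=P[np.isfinite(P[:,2])]
q=Q[(np.hypot(Q[:,0]-.5896,Q[:,1]-.0168)<.0195)&(Q[:,2]<.1)&(Q[:,2]>.08)]; print('shaft',len(q),np.median(q,0),cv2.minEnclosingCircle(q[:,:2].astype(np.float32)))
from cov import cover_tool; cover_tool('wrist'); cover_tool('side')
plan([.5896,.0169,.105],3.045,1)
```

```text
[0.58963919 0.01553687 0.13294605] [-3.14067885e+00 -5.37740520e-04  3.04402694e+00] [ 0.78824514 -0.27894764 -2.08986356] 0.05190608830180643
shaft 419 [0.60030543 0.01520311 0.09219197] ((0.6005991697311401, 0.015563379973173141), 0.014301368966698647)
wrist collar top 4171 z med -0.0193 tilt deg [0.2 0.2] ((0.0008246172219514847, 0.0036145485937595367), 0.030285803601145744)
wrist flange 5627 z med 0.0045 tilt deg [0.  0.1] ((0.00046996722812764347, -0.0004817982262466103), 0.04190591350197792)
side collar top 152 z med -0.0172 tilt deg [-1.7 -0.6] ((0.0044868104159832, -0.003294289344921708), 0.033956129103899)
side flange 473 z med 0.0059 tilt deg [ 0.2 -0.8] ((0.0004998307558707893, -0.002674090676009655), 0.04265080764889717)
[0.3, 1.2, 28.2, 0.0, 0.0, -0.014, 0.0]
```

View pics/w4.png

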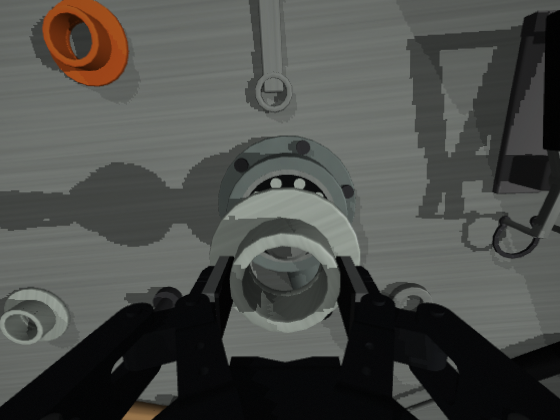

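Wrist view: cover over the shaft, shaft end visible through the bore at (287,258). Lowering with force checks.

Request:
{"api": "carry_out", "payload": {"targets": [[0,1,14,0,0,0,150],[0,0,14,0,0,0,150],[0,0,6,0,0,0,150],[0,0,6,0,0,0,150],[0,0,0,0,0,0,150]]}}

```text
clock: 7.2
position: [0.5895, 0.0175, 0.0924]
tool_rot: [-3.141, -0.001, 3.045]
force: [-0.8, 0.8, -2.8]
grip_width: 0.0524
```

Request:
{"api": "carry_out", "payload": {"targets": [[0,0,10,0,0,0,150],[0,0,10,0,0,0,150],[0,0,8,0,0,0,150],[0,0,5,0,0,0,150],[0,0,2,0,0,0,150]]}}

```text
clock: 7.62
position: [0.5895, 0.0179, 0.0571]
tool_rot: [-3.141, -0.001, 3.045]
force: [0.9, -0.4, -2.5]
grip_width: 0.052
```

Request:
{"api": "carry_out", "payload": {"targets": [[0,0,0,0,0,0,150],[0,0,1,0,0,0,150],[0,0,0,0,0,0,150]]}}

```text
clock: 7.87
position: [0.5902, 0.018, 0.0574]
tool_rot: [3.142, 0.0, 3.045]
force: [-0.1, -0.9, -2.3]
grip_width: 0.0522
```

Request:
{"api": "carry_out", "payload": {"targets": [[0,0,1,0,0,0,150],[0,0,1,0,0,0,150],[0,0,0,0,0,0,150]]}}

```text
clock: 8.12
position: [0.5903, 0.018, 0.0559]
tool_rot: [3.141, 0.001, 3.045]
force: [-2.8, -1.3, 7.0]
grip_width: 0.0525
```

Contact with 7 N up: seated. Open and rise.

Request:
{"api": "carry_out", "payload": {"targets": [[0,0,0,0,0,0,90],[0,0,0,0,0,0,0],[0,0,0,0,0,0,0],[0,0,-3,0,0,0,0],[0,0,-15,0,0,0,0]]}}

```text
clock: 8.53
position: [0.5889, 0.018, 0.0718]
tool_rot: [-3.141, -0.003, 3.045]
force: [-0.3, -0.5, -1.0]
grip_width: 0.0856
```

Request:
{"api": "carry_out", "payload": {"targets": [[0,0,-30,0,0,0,0],[0,0,-40,0,0,0,0],[0,0,-40,0,0,0,0],[0,0,-40,0,0,0,0]]}}

```text
clock: 8.87
position: [0.5895, 0.0178, 0.2253]
tool_rot: [-3.141, -0.0, 3.045]
force: [1.0, 0.1, -0.2]
grip_width: 0.0857
```

Request:
{"api": "carry_out", "payload": {"targets": [[33,3,0,0,0,0,0],[33,3,0,0,0,0,0],[33,3,0,0,0,0,0],[33,3,0,0,0,0,0],[0,0,0,0,0,0,0]]}}

```text
clock: 9.28
position: [0.4548, 0.0432, 0.2234]
tool_rot: [3.141, -0.003, 3.046]
force: [1.4, 0.5, 2.0]
grip_width: 0.0855
```

```bash
cat > chk.py <<'E'
from h import *
import sys
s=bot.observe(); print(s['clock'],s['position'],s['tool_rot'],s['force'])
for n in('wrist','side','top'):
    f=grab(n); 
    if n=='wrist': save(f,sys.argv[1])
    P=cloud(f).reshape(-1,3); C=f['color'].reshape(-1,3).astype(int)
    k=np.isfinite(P[:,2])&(np.hypot(P[:,0]-.5897,P[:,1]-.0165)<.06); Q=P[k]
    for lo,hi,nm,r0,r1 in((.088,.097,'shaft top',0,.025),(.071,.079,'collar',.019,.035),(.048,.0545,'flange',.03,.05)):
        rr=np.hypot(Q[:,0]-.5897,Q[:,1]-.0165); q=Q[(Q[:,2]>lo)&(Q[:,2]<hi)&(rr>r0)&(rr<r1)]
        if len(q)<15: print(n,nm,len(q)); continue
        pl=np.linalg.lstsq(np.c_[q[:,:2],np.ones(len(q))],q[:,2],rcond=None)[0]
        print(n,nm,len(q),'z',np.median(q[:,2]).round(4),'tilt',np.degrees(pl[:2]).round(1),cv2.minEnclosingCircle(q[:,:2].astype(np.float32)))
E
python3 chk.py w5.png
```

```text
9.2833 [0.45477577 0.04323525 0.22338418] [ 3.14088719e+00 -2.58226982e-03  3.04637897e+00] [1.42415238 0.54630408 2.03122687]
wrist shaft top 660 z 0.0923 tilt [ 4.  -0.4] ((0.5896719694137573, 0.017013920471072197), 0.0178085844963789)
wrist collar 548 z 0.0753 tilt [ 1.4 -0.5] ((0.5893262624740601, 0.017703641206026077), 0.02670947276055813)
wrist flange 1174 z 0.0516 tilt [ 0.5 -0. ] ((0.5897642374038696, 0.01743810996413231), 0.041915442794561386)
side shaft top 128 z 0.0911 tilt [0.5 2.3] ((0.5895336270332336, 0.01491597667336464), 0.016919009387493134)
side collar 129 z 0.0737 tilt [-0.2  0.7] ((0.5894955396652222, 0.01588970422744751), 0.026939401403069496)
side flange 294 z 0.0503 tilt [-0.   0.1] ((0.590297520160675, 0.015701211988925934), 0.0423940010368824)
top shaft top 146 z 0.092 tilt [ 0.1 -0.2] ((0.5899602770805359, 0.016836626455187798), 0.01769096776843071)
top collar 115 z 0.0755 tilt [0.3 0.2] ((0.5897843241691589, 0.017669206485152245), 0.026994552463293076)
top flange 261 z 0.0511 tilt [0.1 0.2] ((0.5882662534713745, 0.01604299433529377), 0.04831696301698685)
```

View pics/w5.png

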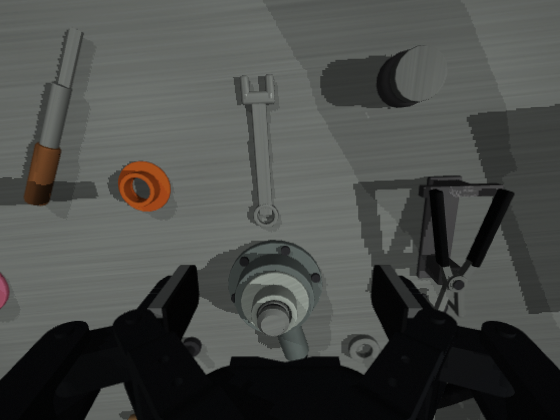

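Picture: cover seated on the housing at (275,300), shaft end (275,318) through it; its collar measures level at z 0.075 and centred within 1 mm; everything else in place. Now the pliers.

Run:
```python
from h import *
plan([.5203,.2378,.12],3.045,10)
```

```text
[-4.1, 20.0, 10.4, 0.0, 0.0, 0.001, 0.0]
[-4.1, 20.0, 10.4, 0.0, 0.0, 0.001, 0.0]
[-4.1, 20.0, 10.4, 0.0, 0.0, 0.001, 0.0]
[-4.1, 20.0, 10.4, 0.0, 0.0, 0.001, 0.0]
[-4.1, 20.0, 10.4, 0.0, 0.0, 0.001, 0.0]
[-4.1, 20.0, 10.4, 0.0, 0.0, 0.001, 0.0]
[-4.1, 20.0, 10.4, 0.0, 0.0, 0.001, 0.0]
[-4.1, 20.0, 10.4, 0.0, 0.0, 0.001, 0.0]
[-4.1, 20.0, 10.4, 0.0, 0.0, 0.001, 0.0]
[-4.1, 20.0, 10.4, 0.0, 0.0, 0.001, 0.0]
```

Request:
{"api": "carry_out", "payload": {"targets": [[-8,40,10,0,0,0,0],[-8,40,20,0,0,0,0],[-8,40,20,0,0,0,0],[-9,40,25,0,0,0,0],[-8,40,28,0,0,0,0]]}}

```text
clock: 9.85
position: [0.5158, 0.2217, 0.1303]
tool_rot: [3.141, 0.001, 3.045]
force: [-0.2, 0.0, 0.9]
grip_width: 0.0853
```

Request:
{"api": "carry_out", "payload": {"targets": [[0,0,0,0,0,0,0],[0,0,0,0,0,0,0],[0,0,0,0,0,0,0]]}}

```text
clock: 10.1
position: [0.5148, 0.2189, 0.131]
tool_rot: [-3.141, -0.0, 3.045]
force: [0.0, -1.3, 0.7]
grip_width: 0.0857
```

Run:
```python
from h import *
print(bot.observe()['position'],bot.observe()['tool_rot'])
plan([.5203,.2378,.036],3.045,4)
f=grab('wrist'); P=cloud(f); m=(f['color'].max(2)<32)&(P[...,2]>.055)&(P[...,2]<.066)
k,lab,st,_=cv2.connectedComponentsWithStats(m.astype(np.uint8))
T=tool_T(bot.observe())
for i in range(1,k):
    if st[i,4]>200:
        q=P[lab==i]; vx,vy,x,y=cv2.fitLine(q[:,:2].astype(np.float32),cv2.DIST_HUBER,0,.001,.001).ravel()
        print(st[i],np.median(q[:,2]),np.degrees(np.arctan(vy/vx)),'y at .5203',y+(.5203-x)*vy/vx)
```

```text
[0.51479407 0.21894935 0.13098142] [-3.14060794e+00 -1.50858702e-04  3.04463479e+00]
[-0.9, 4.8, 23.7, 0.0, 0.0, -0.001, 0.0]
[-0.9, 4.8, 23.7, 0.0, 0.0, -0.001, 0.0]
[-0.9, 4.8, 23.7, 0.0, 0.0, -0.001, 0.0]
[-0.9, 4.8, 23.7, 0.0, 0.0, -0.001, 0.0]
[ 254  160   39  112 1340] 0.06139811094164979 7.8580136 y at .5203 0.21287528
[ 325  160   44  111 1454] 0.061263322888914895 -18.69838 y at .5203 0.2623918
```

Request:
{"api": "carry_out", "payload": {"targets": [[-3,15,0,0,0,0,0],[-1,4,15,0,0,0,0],[0,0,30,0,0,0,0],[0,0,30,0,0,0,0],[0,0,20,0,0,0,0]]}}

```text
clock: 10.57
position: [0.5202, 0.237, 0.0353]
tool_rot: [3.142, 0.0, 3.044]
force: [0.4, -0.2, -0.1]
grip_width: 0.0852
```

Request:
{"api": "carry_out", "payload": {"targets": [[0,0,0,0,0,0,0],[0,0,0,0,0,0,0]]}}

```text
clock: 10.73
position: [0.5204, 0.2371, 0.0369]
tool_rot: [-3.141, -0.0, 3.044]
force: [0.7, -1.2, 0.7]
grip_width: 0.0855
```

Run:
```python
from h import *
s=bot.observe();print(s['position'],s['tool_rot'],s['force'])
plan([.5203,.2377,.036],3.046,1)
```

```text
[0.52039413 0.23713211 0.03691884] [-3.14108128e+00 -1.21817596e-04  3.04381065e+00] [ 0.74467223 -1.22355052  0.72458152]
[0.1, 0.6, 0.9, 0.0, 0.0, -0.021, 0.0]
```

Request:
{"api": "carry_out", "payload": {"targets": [[0,0.5,0,0,0,0,60],[0,0,0,0,0,0,90],[0,0,0,0,0,0,120],[0,0,0,0,0,0,150],[0,0,0,0,0,0,180]], "force": 50}}

```text
clock: 11.15
position: [0.5206, 0.239, 0.0387]
tool_rot: [3.14, 0.001, 3.045]
force: [-10.9, -3.9, 30.6]
grip_width: 0.0295
```

Request:
{"api": "carry_out", "payload": {"targets": [[0,0,0,0,0,0,210],[0,0,0,0,0,0,240],[0,0,0,0,0,0,255],[0,0,0,0,0,0,255],[0,0,0,0,0,0,255]]}}

```text
clock: 11.57
position: [0.5206, 0.2388, 0.0388]
tool_rot: [3.14, 0.001, 3.045]
force: [-7.6, -2.7, 25.4]
grip_width: 0.0295
```

Request:
{"api": "carry_out", "payload": {"targets": [[0,0,0,0,0,0,255],[0,0,0,0,0,0,255],[0,0,0,0,0,0,255]]}}

```text
clock: 11.82
position: [0.5206, 0.2389, 0.0388]
tool_rot: [3.14, 0.001, 3.045]
force: [-7.8, -3.4, 25.1]
grip_width: 0.0294
```

Run:
```python
from h import *
s=bot.observe();print(s['position'],s['tool_rot'],s['force'],s['moment'],s['grip_width'])
```

```text
[0.52057912 0.23885717 0.03877763] [3.14023991e+00 1.41511536e-03 3.04517337e+00] [-7.78145021 -3.44987865 25.13795083] [-0.84023858  1.57203804  0.07255687] 0.029425113101118932
```

Width 29.4 mm reads 2–2.6 mm low as it did on the cover (51.9 vs 54), so the handles are at the 32 mm stop. Lift.

Request:
{"api": "carry_out", "payload": {"targets": [[0,0,-2,0,0,0,255],[0,0,-3,0,0,0,255],[0,0,-10,0,0,0,255],[0,0,-20,0,0,0,255],[0,0,-25,0,0,0,255]], "force": 70}}

```text
clock: 12.23
position: [0.5194, 0.2383, 0.097]
tool_rot: [-3.141, -0.001, 3.045]
force: [-0.0, 0.7, -2.9]
grip_width: 0.0271
```

Request:
{"api": "carry_out", "payload": {"targets": [[0,0,-25,0,0,0,255],[0,0,-25,0,0,0,255],[0,0,-20,0,0,0,255],[0,0,0,0,0,0,255],[0,0,0,0,0,0,255]]}}

```text
clock: 12.65
position: [0.5204, 0.239, 0.168]
tool_rot: [3.14, 0.002, 3.045]
force: [0.1, 0.1, -2.9]
grip_width: 0.0271
```

Run:
```python
from h import *
s=bot.observe();print(s['position'],s['tool_rot'],s['force'],s['moment'],s['grip_width'])
p=s['position']; ims=[]
for n in('side','top'):
    f=grab(n); np.savez('p_'+n+'.npz',**f); u=proj(f,p+[0.06,0,-.0])[0].astype(int); print(n,u)
    c=f['color'][max(0,u[1]-45):,max(0,u[0]-45):][:90,:90]; print(max(0,u[0]-45),max(0,u[1]-45),c.shape); ims.append(cv2.resize(c,(400,400),interpolation=cv2.INTER_CUBIC))
f=grab('wrist'); np.savez('p_wrist.npz',**f); save(f,'w6.png')
cv2.imwrite('pics/p1.png',np.hstack(ims)[...,::-1])
```

```text
[0.52043648 0.23896954 0.16798062] [3.13995042e+00 1.94626624e-03 3.04538007e+00] [ 0.1266179   0.05187843 -2.9295761 ] [0.02136902 0.07158164 0.00800429] 0.02708274479585264
side [269  92]
224 47 (90, 90, 3)
top [150 181]
105 136 (90, 90, 3)
```

View pics/p1.png

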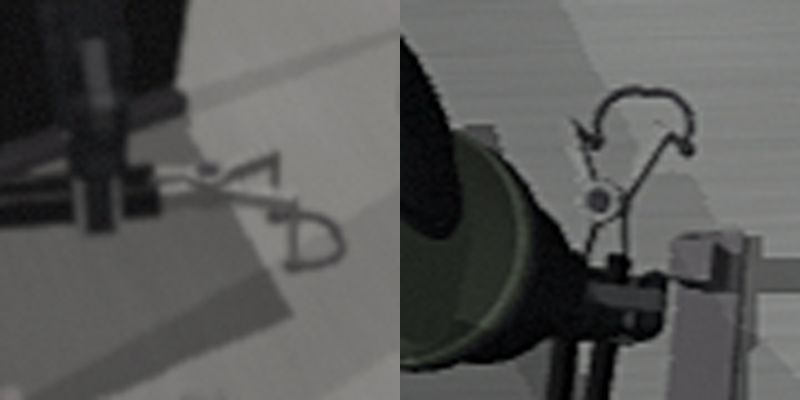

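Picture: pliers lifted and squeezed, ring open at the tips — in the side crop (315,245), in the top crop (645,120); ring gap towards the pivot. Now the ring in the tool frame.

```bash
cat > ring.py <<'E'
from h import *
from scipy.optimize import least_squares
def ring(names=('wrist','side','top'),e=(-.106,0,.0225)):
    s=bot.observe(); T=tool_T(s); print('pos',s['position'],'rot',s['tool_rot'],'F',s['force'],'w',s['grip_width'])
    for n in names:
        f=grab(n); P=cloud(f).reshape(-1,3); C=f['color'].reshape(-1,3).astype(int); q=(P-T[:3,3])@T[:3,:3]
        d=q-np.array(e); m=(np.hypot(d[:,0],d[:,1])<.032)&(abs(d[:,2])<.015)&(C.max(1)<110); r=q[m]
        # the circlip proper: the front arc, ahead of the bent tips
        k=r[r[:,0]<e[0]+.006]
        if len(k)<15: print(n,len(k)); continue
        zc=np.median(k[:,2]); k=k[abs(k[:,2]-zc)<.007]
        F=lambda p:np.hypot(k[:,0]-p[0],k[:,1]-p[1])-p[2]
        o=least_squares(F,[*e[:2],.022],loss='soft_l1',f_scale=.001).x
        pl=np.linalg.lstsq(np.c_[k[:,:2]-o[:2],np.ones(len(k))],k[:,2],rcond=None)[0]
        print(n,len(k),'centre(tool)',o.round(4),'z at centre',pl[2].round(4),'slopes deg',np.degrees(pl[:2]).round(1),'world',(T[:3,:3]@np.r_[o[:2],pl[2]]+T[:3,3]).round(4))
if __name__=='__main__': ring()
E
python3 ring.py
```

```text
pos [0.51951846 0.2384836  0.16574938] rot [-3.14089029e+00 -1.03772129e-03  3.04537158e+00] F [ 0.36394189 -0.3772777  -1.64162751] w 0.02742631846176341
wrist 0
side 60 centre(tool) [-0.1053 -0.0023  0.0257] z at centre 0.0234 slopes deg [-1.1  0.7] world [0.6241 0.226  0.1423]
top 74 centre(tool) [-0.1035 -0.0011  0.0265] z at centre 0.0219 slopes deg [-1.5  0.5] world [0.6224 0.2275 0.1438]
```

View pics/w6.png

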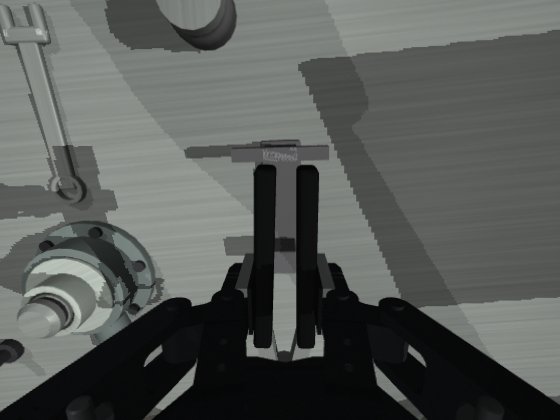

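Wrist view: handles parallel at columns 265 and 307, rear ends at row 166, front ends near row 347. I'll use them for the pliers' pose.

```bash
cat > hand.py <<'E'
from h import *
def hand():
    s=bot.observe(); T=tool_T(s); f=grab('wrist'); P=cloud(f); q=(P-T[:3,3])@T[:3,:3]
    m=(f['color'].max(2)<45)&(abs(q[...,1])<.022)&(q[...,2]<-.0)&(q[...,2]>-.045)&(q[...,0]>-.04)&(q[...,0]<.075)
    h=q[m]; zc=np.median(h[:,2]); print('z top med',zc, np.histogram(h[:,2],np.arange(-.045,.001,.005))[0])
    for a,b,nm in((-.022,0,'-y'),(0,.022,'+y')):
        k=h[(h[:,1]>a)&(h[:,1]<b)&(abs(h[:,2]-zc)<.006)&(h[:,0]>.015)]
        for _ in range(3):
            pl=np.polyfit(k[:,0],k[:,2],1); k=k[abs(k[:,2]-np.polyval(pl,k[:,0]))<.002]
        ly=np.polyfit(k[:,0],k[:,1],1)
        print(nm,len(k),'x',k[:,0].min().round(4),k[:,0].max().round(4),'y edges',np.percentile(k[:,1],[2,98]).round(4),'pitch slope deg',np.degrees(pl[0]).round(2),'z at x=0',pl[1].round(4),'yaw deg',np.degrees(ly[0]).round(2),'y at 0',ly[1].round(4))
hand()
f=grab('top'); s=bot.observe(); T=tool_T(s); P=cloud(f)
for uv in([105+200/4.444,136+200/4.444],):
    w=P[int(round(uv[1])),int(round(uv[0]))]; print('pivot depth pt tool',(w-T[:3,3])@T[:3,:3])
E
python3 hand.py
```

```text
z top med -0.02229943804785863 [ 281  552  189  191 6891  209  246   37    0]
-y 1843 x 0.015 0.056 y edges [-0.0134 -0.0047] pitch slope deg -0.2 z at x=0 -0.0222 yaw deg 1.7 y at 0 -0.0102
+y 1843 x 0.015 0.0558 y edges [0.0053 0.0138] pitch slope deg -0.27 z at x=0 -0.0221 yaw deg -0.66 y at 0 0.0099
pivot depth pt tool [-0.05796006 -0.00153634 -0.0239268 ]
```

Pliers' pose: handles' rear ends at tool x = +56 mm → pivot at −59, ring centre about (−107, −1, +23) mm, level within 0.3°. The two ring views agree to about 2–3 mm.

Run:
```python
from h import *
plan([.4833,.0281,.160],3.045,8)
```

```text
[2.0, -26.6, 0.7, 0.0, 0.0, 0.0, 0.0]
[2.0, -26.6, 0.7, 0.0, 0.0, 0.0, 0.0]
[2.0, -26.6, 0.7, 0.0, 0.0, 0.0, 0.0]
[2.0, -26.6, 0.7, 0.0, 0.0, 0.0, 0.0]
[2.0, -26.6, 0.7, 0.0, 0.0, 0.0, 0.0]
[2.0, -26.6, 0.7, 0.0, 0.0, 0.0, 0.0]
[2.0, -26.6, 0.7, 0.0, 0.0, 0.0, 0.0]
[2.0, -26.6, 0.7, 0.0, 0.0, 0.0, 0.0]
```

Request:
{"api": "carry_out", "payload": {"targets": [[2,-15,0,0,0,0,255],[2,-20,0,0,0,0,255],[2,-25,0,0,0,0,255],[2,-25,0,0,0,0,255],[2,-25,0,0,0,0,255]], "force": 40}}

```text
clock: 13.47
position: [0.4989, 0.1287, 0.1662]
tool_rot: [-3.141, -0.0, 3.045]
force: [0.1, 0.6, -2.4]
grip_width: 0.0274
```

Request:
{"api": "carry_out", "payload": {"targets": [[2,-25,1,0,0,0,255],[2,-25,1,0,0,0,255],[2,-25,1,0,0,0,255],[0,-20,1,0,0,0,255],[0,-8,0,0,0,0,255]]}}

```text
clock: 13.88
position: [0.4828, 0.025, 0.1623]
tool_rot: [-3.141, -0.0, 3.042]
force: [0.3, -0.9, -1.6]
grip_width: 0.0269
```

Request:
{"api": "carry_out", "payload": {"targets": [[0,0,0,0,0,0,255],[0,0,0,0,0,0,255],[0,0,0,0,0,0,255]]}}

```text
clock: 14.13
position: [0.4838, 0.0292, 0.1623]
tool_rot: [3.141, 0.0, 3.046]
force: [0.0, -0.2, -2.1]
grip_width: 0.0269
```

```bash
python3 ring.py; python3 hand.py
python3 - <<'E'
from h import *
s=bot.observe(); ims=[]
for n in('side','top'):
    f=grab(n); u=proj(f,[.5897,.0168,.12])[0].astype(int); x,y=u-40; print(n,x,y)
    c=f['color'][y:y+80,x:x+80]; ims.append(cv2.resize(c,(400,400),interpolation=cv2.INTER_CUBIC))
cv2.imwrite('pics/p2.png',np.hstack(ims)[...,::-1])
plan([.4833,.0281,.160],3.045,1)
E
```

```text
pos [0.48377349 0.02918318 0.16231915] rot [3.14124792e+00 3.23081235e-06 3.04633027e+00] F [ 0.00552444 -0.18973492 -2.11074504] w 0.026898024031593738
wrist 0
side 68 centre(tool) [-0.1051 -0.0023  0.0257] z at centre 0.0229 slopes deg [-2.4 -0.5] world [0.5881 0.0169 0.1394]
top 2
z top med -0.022313043263301423 [ 296  539  193  174 6897  213  258   67    2]
-y 1847 x 0.015 0.0559 y edges [-0.0135 -0.0047] pitch slope deg -0.34 z at x=0 -0.0221 yaw deg 1.77 y at 0 -0.0102
+y 1845 x 0.015 0.0558 y edges [0.0053 0.0138] pitch slope deg -0.11 z at x=0 -0.0222 yaw deg -0.58 y at 0 0.0099
pivot depth pt tool [-0.11228254  0.28526802  0.16337169]
side 264 126
top 210 139
[0.3, -0.5, 2.4, 0.0, 0.0, 0.008, 0.0]
```

View pics/p2.png

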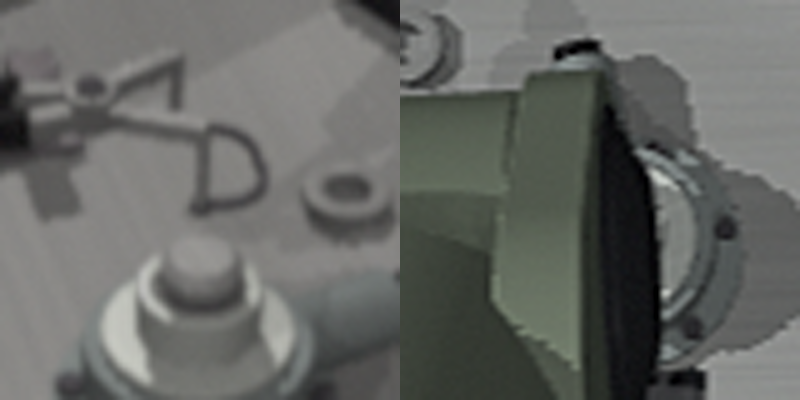

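Picture: ring level in side view at (235,165), beyond and above the shaft end (200,260); nothing touching. Side view says ring is about +2 mm in y from the shaft, the handle reckoning +1.1 mm; correcting −1.5 mm and lowering in stages.

Request:
{"api": "carry_out", "payload": {"targets": [[0.8,-1.6,10,0,0,0,255],[0,0,12,0,0,0,255],[0,0,10,0,0,0,255],[0,0,8,0,0,0,255],[0,0,0,0,0,0,255]]}}

```text
clock: 14.9
position: [0.482, 0.0267, 0.121]
tool_rot: [-3.141, -0.002, 3.045]
force: [-0.7, -0.1, -1.8]
grip_width: 0.0272
```

Request:
{"api": "carry_out", "payload": {"targets": [[0,0,0,0,0,0,255],[0,0,0,0,0,0,255]]}}

```text
clock: 15.07
position: [0.4829, 0.0267, 0.1227]
tool_rot: [3.142, 0.0, 3.045]
force: [0.2, -0.3, -1.8]
grip_width: 0.0273
```

```bash
python3 ring.py
python3 - <<'E'
from h import *
f=grab('side'); u=proj(f,[.5897,.0168,.085])[0].astype(int); x,y=u-40; print(x,y)
c=f['color'][y:y+80,x:x+80]; cv2.imwrite('pics/p3.png',cv2.resize(c,(560,560),interpolation=cv2.INTER_CUBIC)[...,::-1])
P=cloud(f).reshape(-1,3);Q=P[np.isfinite(P[:,2])&(np.hypot(P[:,0]-.5897,P[:,1]-.0155)<.0185)&(P[:,2]>.079)&(P[:,2]<.096)]
print('shaft',len(Q),cv2.minEnclosingCircle(Q[:,:2].astype(np.float32)))
E
```

```text
pos [0.48291984 0.02669795 0.12270617] rot [3.14151885e+00 3.69647399e-04 3.04522683e+00] F [ 0.19806917 -0.32063467 -1.82204219] w 0.027314031420698406
wrist 0
side 67 centre(tool) [-0.1049 -0.0025  0.0257] z at centre 0.0248 slopes deg [3.2 1.5] world [0.5871 0.0142 0.098 ]
top 2
263 139
shaft 135 ((0.5896722674369812, 0.014575065113604069), 0.01805662363767624)
```

Side view frame: ring y 0.0142 against shaft y 0.0146, front arc clear by ~3 mm. Lowering on.

Request:
{"api": "carry_out", "payload": {"targets": [[0,0,4,0,0,0,255],[0,0,4,0,0,0,255],[0,0,3,0,0,0,255],[0,0,0,0,0,0,255],[0,0,0,0,0,0,255]]}}

```text
clock: 15.68
position: [0.4825, 0.0266, 0.1111]
tool_rot: [-3.141, -0.001, 3.045]
force: [-0.0, -0.1, -0.9]
grip_width: 0.0271
```

Request:
{"api": "carry_out", "payload": {"targets": [[0,0,3,0,0,0,255],[0,0,3,0,0,0,255],[0,0,0,0,0,0,255],[0,0,0,0,0,0,255]]}}

```text
clock: 16.02
position: [0.4826, 0.0267, 0.1052]
tool_rot: [-3.141, -0.0, 3.045]
force: [1.2, -0.8, -2.3]
grip_width: 0.0273
```

```bash
python3 ring.py; python3 hand.py
```

```text
pos [0.4825591  0.02666991 0.10519039] rot [-3.14147686e+00 -3.77427011e-04  3.04529488e+00] F [ 1.17455985 -0.83612925 -2.29581363] w 0.027280473657989485
wrist 0
side 98 centre(tool) [-0.0898  0.01    0.0389] z at centre 0.0217 slopes deg [-2.  -1.2] world [0.5728 0.028  0.0835]
top 4
z top med -0.022317955470235924 [ 292  545  185  175 6901  226  274   67    2]
-y 1843 x 0.015 0.0561 y edges [-0.0135 -0.0047] pitch slope deg -0.34 z at x=0 -0.0222 yaw deg 1.77 y at 0 -0.0102
+y 1876 x 0.0151 0.0557 y edges [0.0052 0.0138] pitch slope deg -0.16 z at x=0 -0.0221 yaw deg -0.35 y at 0 0.0097
pivot depth pt tool [-0.11256695  0.28732967  0.10596788]
```

Request:
{"api": "carry_out", "payload": {"targets": [[0,0,2,0,0,0,255],[0,0,2,0,0,0,255],[0,0,0.5,0,0,0,255],[0,0,0,0,0,0,255],[0,0,0,0,0,0,255]]}}

```text
clock: 16.68
position: [0.4827, 0.0266, 0.1008]
tool_rot: [-3.142, -0.0, 3.045]
force: [0.6, 0.1, -2.6]
grip_width: 0.0272
```

Request:
{"api": "carry_out", "payload": {"targets": [[0,0,0.7,0,0,0,255],[0,0,0,0,0,0,255],[0,0,0,0,0,0,255]]}}

```text
clock: 16.93
position: [0.4827, 0.0267, 0.1002]
tool_rot: [3.142, 0.0, 3.045]
force: [-0.4, 0.7, -1.7]
grip_width: 0.0275
```

Request:
{"api": "carry_out", "payload": {"targets": [[0,0,0.7,0,0,0,255],[0,0,0,0,0,0,255],[0,0,0,0,0,0,255]]}}

```text
clock: 17.18
position: [0.4827, 0.0267, 0.0995]
tool_rot: [3.142, 0.0, 3.045]
force: [-0.2, -0.7, -2.0]
grip_width: 0.027
```

Request:
{"api": "carry_out", "payload": {"targets": [[0,0,0.5,0,0,0,255],[0,0,0,0,0,0,255],[0,0,0,0,0,0,255]]}}

```text
clock: 17.43
position: [0.4827, 0.0267, 0.099]
tool_rot: [-3.142, 0.0, 3.045]
force: [-0.8, 0.4, 0.1]
grip_width: 0.0273
```

Request:
{"api": "carry_out", "payload": {"targets": [[0,0,0.4,0,0,0,255],[0,0,0,0,0,0,255],[0,0,0,0,0,0,255]]}}

```text
clock: 17.68
position: [0.4827, 0.0267, 0.0986]
tool_rot: [3.142, 0.0, 3.045]
force: [-0.6, -0.1, 1.5]
grip_width: 0.0273
```

```bash
python3 hand.py
python3 - <<'E'
from h import *
s=bot.observe(); print(s['position'],s['force'],s['moment'],s['grip_width'])
f=grab('side'); u=proj(f,[.5897,.0168,.078])[0].astype(int); x,y=u-[45,40]; print(x,y)
c=f['color'][y:y+75,x:x+100]; cv2.imwrite('pics/p4.png',cv2.resize(c,(800,600),interpolation=cv2.INTER_CUBIC)[...,::-1])
E
```

```text
z top med -0.02212588415743879 [ 297  544  190  171 6872  262  287   71    1]
-y 1855 x 0.015 0.0561 y edges [-0.0135 -0.0047] pitch slope deg 0.53 z at x=0 -0.0222 yaw deg 1.83 y at 0 -0.0103
+y 1857 x 0.015 0.0557 y edges [0.0053 0.0138] pitch slope deg 0.5 z at x=0 -0.0221 yaw deg -0.57 y at 0 0.0098
pivot depth pt tool [-0.11244917  0.28699905  0.09831744]
[0.4827265  0.0267038  0.09861089] [-1.50633529  0.14382335  0.64660804] [ 0.07551092 -0.0281587   0.04600683] 0.027446328128915013
258 141
```

View pics/p4.png

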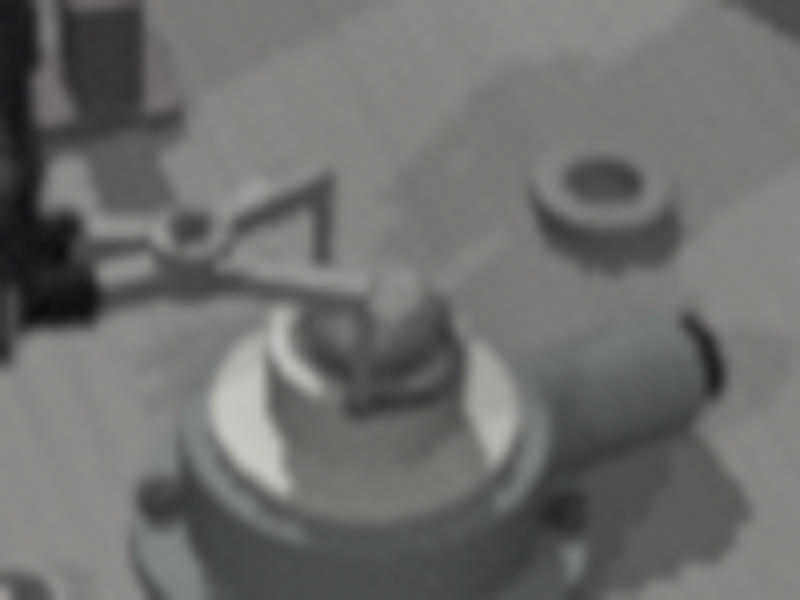

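Last picture: circlip lies round the shaft on the collar top at about (400,395), shaft end (405,310) inside it. Touch force is about 3 N and the grip steady. Handing in.

```bash
python3 -c "
from workcell import bot
print(bot.job_done())"
```

```text
the job is handed in; nothing more can be done
None
```

The cover is seated on the housing, and the circlip is spread around the shaft on top of the cover's collar. The pliers are still held squeezed, and I handed the job in at about 17.7 s.

- **Cover:** after release, the collar's top measured 75 mm above the bench in the wrist and top views (73.7 mm in the side view). It was centred on the shaft within about 1 mm and its flange was level within 0.5°.
- **Circlip:** the last side picture shows it around the shaft on the collar. Contact began with the ring's underside reckoned at about 74.8 mm. I stopped with about 3 N on the collar.
- **Grip:** the handles stayed parallel to within about 2.4° and did not shift in the fingers.

Checks that disagreed or were weaker:

- **Side camera:** it reads about 2 mm lower in y than the other two views. I allowed for this when aligning the ring.
- **Opening:** the gripper reads about 27 mm against the nominal 32 mm. The handles converge slightly to the rear, so they are probably a little past the stop.
- **Tilt:** the last contact tilted the pliers by about 0.5–0.8°. I left it, since it amounts to about half a millimetre across the circlip.
- **View of the ring:** the arm hid the top view and the wrist camera cannot see the ring. The final check of the circlip rests on the side view, the force and the handle positions.

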